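# Fit a fuse in a control panel with sprung fuse tongs

## Task

With the sprung tongs from the stand, take the fuse with the orange band out of the blue tray, press it down between the brass clips of the empty fuse base on the control panel until it stops, and bed it there with a steady push of 15 to 20 N for a second (land gently: more than 25 N breaks it). Then let it go and put the tongs back upright in their stand. Handle the fuse with the tongs only, never with the fingers, and leave everything else where it is.

Things in the scene. Friction and masses are not known exactly. Their poses are not given: they have to be found in the camera images.
- tongs_grip (a point): Where to hold the tongs: midway between their two black rubber grips (16 mm wide in x, 36 tall in z, outer faces 49 mm apart in y when open). Tongs start upright in the stand, jaws down; own z points up from jaws to red crosspiece, y is the closing direction. Tips 75 mm below, top 54 mm above this point. Half squeezed (grips 46 mm apart) they hold to the fingers with jaws still open
- tongs_tip (a point): Point midway between the jaw tips, at the tongs' lower end. Flat jaws, 12 mm wide (x), 23 mm apart when open, 31 mm over their outsides. Above them, 12.5 mm from the tips, each arm has a red shoulder 4 mm inwards; it bears on top of a gripped fuse when pushing down. Grip with the fuse's centre 5 to 6 mm above the tips (at 6.2 mm it meets the shoulders)
- tongs: The whole tongs, 129 mm tall, 90 g: two steel arms that slide straight together under a red crosspiece, each up to 6.5 mm, sprung open: each grip takes 4.2 N to start and 0.7 N more per mm. Shut on a fuse the grips stand 40 mm apart and the springs take 7.4 N of the squeeze, the rest grips the fuse: squeeze with about 20 N. Origin at the tip point
- fuse_mid (a point): Centre of the orange-banded fuse: a cylinder 14 mm across, 51 mm long, steel caps, white body, orange band in the middle; own x along its length. It lies level in one of the tray's three nests, 25 mm above the table. Its ends rest on supports; below and beside the middle 23 mm of its length the jaws have room, down to the tray's floor 19 mm below its centre
- fuse: The orange-banded fuse; origin at its centre, as above. Mass about 30 g; it is fragile
- fuse_green: Spare fuse with a green band in the tray, same size; leave it alone. Origin at its centre
- fuse_blue: Spare fuse with a blue band in the tray, same size; leave it alone. Origin at its centre
- tray: Blue fuse tray, fixed, 80 mm (x) by 140 mm (y), 28 mm high, with three nests 45 mm apart along y. Origin at the centre of its underside
- seat (a point): Highest place for the home fuse's centre in the black fuse base, 29 mm above the table; x along the fuse, z up. The clip cradle is set, firmly, 0 to 7 mm lower (not given: find its stop by feel). A level fuse meets sprung brass clips (11 to 18 mm from its middle, both ends) 9 mm above home, needs about 5 N to pass, snaps, stops hard on copper rests. End walls leave it 2 mm at each end
- panel: Fixed white mounting plate; origin on the table under the seat, axes as the seat's. Black fuse base: floor 17 mm below the seat, end walls 30 mm high, room for the jaws 21 mm in x, 48 mm in y. On its +y side two white breakers (62 mm high) and two orange relays (54 mm), on its -y side terminal blocks (40 mm); grey ducts
- pocket (a point): Centre of the floor of the stand's pocket, 8 mm above the table; the tip point is here when the tongs stand in it. Open above, 18 mm (x) by 40 mm (y) inside, 45 mm deep, rim 53 mm above the table; the tongs go in with their x and y along its own (either way round)
- stand: Grey fixed stand of the tongs, foot 80 by 90 mm, with the pocket in its middle. Origin at the centre of its underside
- driver: Orange screwdriver lying on the table; leave it alone. Origin in its handle
- tape: Yellow roll of tape, 64 mm across, 18 mm high; leave it alone. Origin at the centre of its underside
- relay: Loose orange relay, 28 by 22 mm, 39 mm high; leave it alone. Origin at the centre of its underside
- contactor: Black and grey contactor, 75 by 45 mm, 75 mm high; leave it alone. Origin at the centre of its underside
- wrench: Steel wrench lying on the table; leave it alone. Origin in its handle
Mind the look-alikes: they are no part of the job. What is shaped like the fuse but red is not meant.

How it is judged:
By the outcome, as a careful person would: the job done as asked, in the order asked, and still so for the second after the job is handed in, with the robot touching nothing.
It also fails if it takes over 72 s, if anything falls off the work surface, if the arm or the gripper's body presses on something with over 40 N, if the wrist force passes 120 N, or if a joint passes its speed limit or range.

## Robot

A 6-joint arm with a two-finger parallel gripper is mounted at the origin on the work surface. World frame = base frame: x ahead of the robot, y to its left, z up, the work surface at z = 0. Lengths are in mm, angles in rad, forces in N, time in s.
With the tool pointing down it reaches from about 350 to 775 mm from the base axis. Payload 7.3 kg.
Tool frame: the origin (TCP) lies midway between the tips of the shut fingers; the grasp point (between the pads) lies 19 mm behind it (bot.tcp_to_grasp is the distance from the TCP to the grasp point, in mm); z points along the fingers, y is the line along which they close (so a half turn about z gives the same grasp; the last joint's range is limited). The gripper opens to 92 mm and grips with 3 to 60 N. Pads are 19 mm wide; open, the fingers measure 130 mm over their backs; the gripper's body (75 mm by 190 mm) begins 47 mm behind the grasp point.
Start: joints at [-1.25, 0.342, 1.524, -0, 1.275, -0.146], TCP at [236.29, -468.841, 226.741] pointing down, gripper open.
Joint ranges: [-2.53, 2.53], [-0.77, 2.02], [0.04, 2.7], [-1, 4.14], [0.28, 2.66], [-3.11, 3.11]. Speed limits (rad/s): [2.57, 2.57, 3.14, 3.14, 3.14, 3.14].

## Interface

Orientations are given as [roll, pitch, yaw] about the fixed x, y, z axes, in that order (R = Rz(yaw) Ry(pitch) Rx(roll)).
In Python, from plant import bot, viewer gives the robot as it stands. The module is installed in compiled form; this text tells all that it offers.
- The arm moves only by the shell command python3 -m handwheel 'ROWS'. ROWS is text: rows parted by semicolons, each of 7 numbers parted by spaces: the shift along the tool's x, y, z scaled (see below), then the turn, a rotation vector about the tool's x, y, z scaled (see below), then the opening, from -1 (shut) to 1 (fully open), so that 0 is half open. In form: tx ty tz rx ry rz gripper; .... A call has 1 to 8 rows; each row is the pose to reach, as a shift and turn from the pose commanded when the call began, along the tool's axes at that moment, turning the shorter way round; what a row does not reach only later rows make up. The controller multiplies each number of a shift by 10 cm and each number of a turn by pi rad. A row lasts 1/12 s, in which the tool goes at most 41.7 mm and 7.16 degrees, less where a joint would pass 70% of its speed; a pose out of reach is approached as far as the arm can. A call with a number of a shift or a turn outside -1 to 1 is refused whole. A call with a gripper value outside its range is refused whole. The fingers move at their own pace and stop on an object; the grip force is fixed at half the most. Time passes only in rows, so rows that repeat a pose let the fingers close. It gives the time, the measured TCP pose, the force, the opening and the grip force at its end, in the units of the state.
- bot.get_obs(): the state, without advancing time (a new reading comes with each control period).
- viewer.capture(name): name is "scene" or "top" or "wrist"; returns a dict with "frame" (480x640x3 uint8, red, green, blue), "fov_y" (degrees; the focal length in pixels is half the picture's height over the tangent of half this angle, whatever the lens; pixels are square), "cx", "cy" (the principal point, pixels), "dist_coeffs" ([k1, k2, p1, p2, k3] as OpenCV has them; the pictures are not rectified), "T" (4x4, takes a point from camera to world coordinates). Camera axes: x right, y down, z forward; pixel columns grow to the right and rows downward; lengths in mm; the calibration is good to about 2 mm. A picture is of the moment at which its call begins. There is no depth.
- bot.close_job(): hands the job in; it is judged then, once.
Trained networks look in a picture, given as the dict that the camera call returned (one of the last four; its "shot" number tells which), for a name from the list of things; names that differ only in an ending like _2 or _b are one class to them, and where a whole thing is asked for, a point or a joint stands for the part that bears it (a point fixed in the world has none). Each returns a list of dicts, best first, with "score" (0 to 1); they miss things now and then, are a little off and sometimes report something else, mostly with a low value. They report only what shows in the picture. A call takes as long as a camera call. They do not tell look-alikes from the thing itself.
- viewer.recognise(target, picture): "centre" ([column, row] in pixels, amid what is visible of it).
- viewer.cut_out(target, picture): "pixels" (480x640 bool, what is visible of it) and "centre" ([column, row] in pixels, amid what is visible of it).
The state is a dict: "time": time; "joint_positions": joint angles; "dq": joint speeds; "tau": joint torques, N m; "tool_pos": TCP position; "tcp_rot": TCP orientation; "contact_force": force on the tool from outside, world axes, zero at the start; "moment": the same for the moment, N m; "grip_width": finger opening in mm; "finger_force": force on a finger pad.
Only numpy, scipy, OpenCV 4.12 (cv2) and the standard library are available. Lean on these libraries where they do the work, as an engineer would, in place of code of your own. Each camera call takes 0.05 s, during which the arm holds its last target. There are 200 camera calls.

## Working session

There is one attempt and no reset: what is moved stays moved. The work goes in short steps, Python scripts to look and compute and a shell command to move; the robot and the scene stay as the last step left them, time stands still between calls to the robot, and variables do not carry over. Pictures are saved under pics/ and viewed, at most 10 in all, crops included, and the job is handed in when it is done.

```bash
mkdir -p pics; python3 - <<'E'
from plant import bot, viewer
import cv2, numpy as np
print(bot.get_obs()); print(bot.tcp_to_grasp)
for n in ("scene","top"):
    p=viewer.capture(n); cv2.imwrite(f"pics/{n}0.png",p["frame"][:,:,::-1])
    print(n,p["fov_y"],p["cx"],p["cy"],p["dist_coeffs"],np.round(p["T"],3).tolist())
    for t in ("tongs_grip","fuse","fuse_mid","tray","seat","panel","pocket","stand"):
        print(t,[(np.round(r["centre"],1).tolist(),round(r["score"],2)) for r in viewer.recognise(t,p)[:3]])
E
```

```text
{'time': 0.0, 'joint_positions': array([-1.24999858e+00,  3.42719823e-01,  1.52500753e+00,  1.48102832e-05,
        1.27540205e+00, -1.45993474e-01]), 'dq': array([ 1.65703303e-03,  3.72054844e-04,  6.79160468e-04, -9.29285325e-04,
        5.72554023e-05,  9.33224089e-04]), 'tau': array([-1.42010569e-03, -4.31248248e+01, -2.44220603e+01,  7.17214867e-02,
        5.59448591e-02, -1.08560885e-04]), 'tool_pos': array([ 236.16052354, -468.43319148,  226.04978113]), 'tcp_rot': array([-3.14007431e+00, -2.37570579e-04,  4.66786719e-01]), 'contact_force': array([ 0.50041309,  0.12408817, -0.27368205]), 'moment': array([ 0.01642473, -0.04527384,  0.01308633]), 'finger_force': 0.0, 'grip_width': 92.08389921093658}
18.8
scene 49.31816143582422 322.50353115145316 236.8259280530896 [-0.04097329  0.          0.          0.          0.        ] [[0.853, 0.361, -0.376, 955.187], [0.521, -0.617, 0.59, -669.203], [-0.019, -0.699, -0.715, 918.895], [0.0, 0.0, 0.0, 1.0]]
tongs_grip [([299.0, 254.7], 0.74)]
fuse [([274.3, 342.9], 0.75), ([221.8, 337.7], 0.73)]
fuse_mid [([276.3, 343.1], 0.61), ([388.8, 210.8], 0.53), ([222.6, 336.5], 0.49)]
tray [([261.0, 368.8], 0.62)]
seat []
panel [([390.6, 211.0], 0.58)]
pocket [([302.1, 282.0], 0.79)]
stand [([300.1, 282.1], 0.79), ([277.3, 340.9], 0.32)]
top 49.504353107821004 320.9902999130756 243.8391107569165 [0.00012046 0.         0.         0.         0.        ] [[-0.016, -0.995, 0.096, 405.624], [-1.0, 0.016, -0.007, 2.564], [0.005, -0.097, -0.995, 1247.836], [0.0, 0.0, 0.0, 1.0]]
tongs_grip [([344.5, 251.0], 0.52)]
fuse [([431.9, 273.7], 0.61), ([415.7, 228.8], 0.45)]
fuse_mid [([428.2, 273.6], 0.7), ([414.3, 228.1], 0.6)]
tray [([428.3, 231.1], 0.86)]
seat [([213.5, 228.5], 0.87), ([454.4, 230.8], 0.64)]
panel [([213.6, 227.4], 0.75)]
pocket [([343.6, 255.2], 0.74)]
stand [([341.8, 253.4], 0.88)]
```

View pics/top0.png

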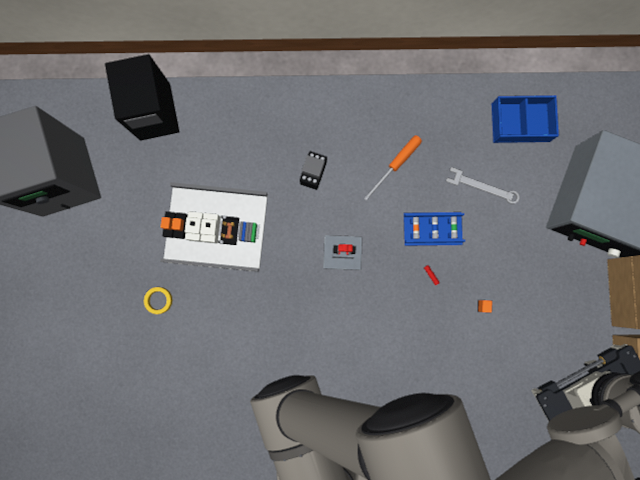

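View pics/scene0.png

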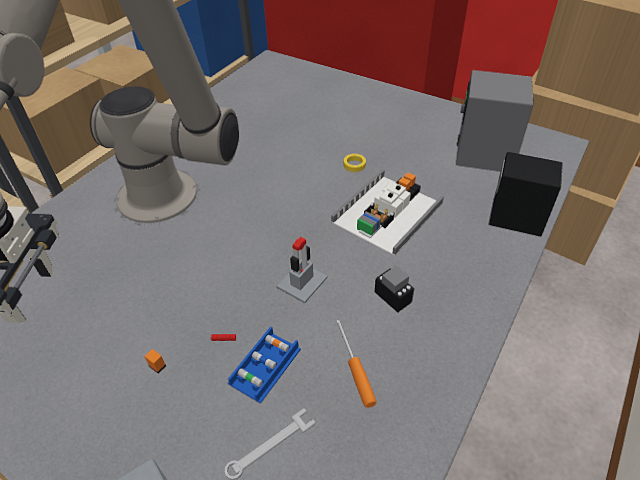

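The top view shows the tongs at about (344,250) and the tray at (434,228), with the orange-banded fuse at (415,228). The fuse base is the black gap at about (229,230) on the panel, and the red decoy is at (431,273).

```bash
cat > h.py <<'E'
from plant import bot, viewer
import cv2, numpy as np
from scipy.spatial.transform import Rotation as R
def K(p):
    f=p["frame"].shape[0]/2/np.tan(np.radians(p["fov_y"])/2)
    return np.array([[f,0,p["cx"]],[0,f,p["cy"]],[0,0,1.]])
def at(p,uv,z):
    n=cv2.undistortPoints(np.array([[uv]],float),K(p),np.array(p["dist_coeffs"],float))[0,0]
    T=np.array(p["T"]); d=T[:3,:3]@[n[0],n[1],1]; o=T[:3,3]
    return o+d*(z-o[2])/d[2]
def proj(p,X):
    Ti=np.linalg.inv(np.array(p["T"])); r=cv2.Rodrigues(Ti[:3,:3])[0]
    return cv2.projectPoints(np.atleast_2d(np.array(X,float)),r,Ti[:3,3],K(p),np.array(p["dist_coeffs"],float))[0][:,0]
def rel(pos,yaw=None,rpy=None):
    """shift (tool axes,/100) and turn (/pi) from the present tool pose to TCP pos, yaw pointing down"""
    o=bot.get_obs(); Rc=R.from_euler('xyz',o["tcp_rot"])
    s=Rc.inv().apply(np.array(pos)-o["tool_pos"])/100
    t=np.zeros(3)
    if yaw is not None: t=(Rc.inv()*R.from_euler('xyz',[np.pi,0,yaw])).as_rotvec()/np.pi
    return np.round(s,4),np.round(t,4)
E
python3 - <<'E'
from h import *
p=viewer.capture("top"); s=viewer.capture("scene")
for n,uv,z in [("tongs top",(344.5,249),137),("pocketstand",(341.8,253.4),5),("fuse",(415,228),25),("tray",(434,228),28),("base",(229,230),30)]: print(n,at(p,uv,z).round(1))
print("scene tong top",at(s,(300,242),137).round(1),"fuse",at(s,(277,343),25).round(1))
# yaw by masks
for n in("stand","tray","panel"):
    for q in (p,):
        r=viewer.cut_out(n,q)
        if r:
            ys,xs=np.nonzero(r[0]["pixels"]); W=np.array([at(q,(x,y),5)[:2] for x,y in zip(xs,ys)][::3],np.float32)
            print(n,r[0]["score"],cv2.minAreaRect(W))
cv2.imwrite("pics/crop0.png",cv2.resize(p["frame"][180:290,150:480,::-1],None,fx=2.4,fy=2.4,interpolation=2))
E
```

```text
tongs top [501.3 -54.9 137. ]
pocketstand [502.2 -55.1   5. ]
fuse [ 558.3 -228.8   25. ]
tray [ 557.2 -273.2   28. ]
base [559.8 210.6  30. ]
scene tong top [511.  -60.4 137. ] fuse [ 561.  -231.6   25. ]
stand 0.66 ((505.94525146484375, -55.20973587036133), (89.83486938476562, 80.12278747558594), 86.44918060302734)
tray 0.89 ((560.7330932617188, -276.2735290527344), (146.65274047851562, 82.31745910644531), 89.65836334228516)
panel 0.79 ((574.5313110351562, 256.09326171875), (249.5446319580078, 198.40829467773438), 82.13457489013672)
```

View pics/crop0.png

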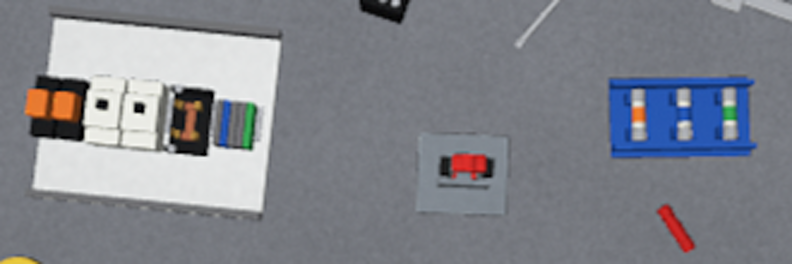

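```bash
python3 - <<'E'
from h import *
print(rel([504,-56,232],-0.058))
E
```

```text
(array([ 4.2486, -2.4817, -0.0529]), array([ 0.    , -0.    ,  0.1671]))
```

```bash
python3 -m handwheel '0.86 -0.5 0 0 0 0.167 1;0.86 -0.5 0 0 0 0.167 1;0.86 -0.5 0 0 0 0.167 1;0.86 -0.5 0 0 0 0.167 1;0.86 -0.5 0 0 0 0.167 1'
for i in 1 2 3 4; do python3 -m handwheel '0.485 -0.853 0 0 0 0 1;0.485 -0.853 0 0 0 0 1;0.485 -0.853 0 0 0 0 1'; done
python3 -m handwheel '0 0 0 0 0 0 1;0 0 0 0 0 0 1;0 0 0 0 0 0 1'
python3 - <<'E'
from h import *
p=viewer.capture("wrist"); cv2.imwrite("pics/w1.png",p["frame"][:,:,::-1]); np.save("T1.npy",p)
o=bot.get_obs();print(o["time"],o["tool_pos"],o["tcp_rot"],np.round(p["T"],2).tolist(),p["fov_y"])
for t in ("tongs_grip","pocket","tongs"):
    print(t,[(np.round(r["centre"],1).tolist(),round(r["score"],2)) for r in viewer.recognise(t,p)[:3]])
E
```

```text
time: 1.57
tool_pos: [291.4, -384.3, 227.0]
tcp_rot: [3.141, -0.0, -0.062]
contact_force: [-0.6, -0.2, -0.7]
grip_width: 91.6
finger_force: 0.0
time: 1.82
tool_pos: [345.2, -299.8, 226.7]
tcp_rot: [-3.14, -0.001, -0.057]
contact_force: [0.4, 0.2, 0.3]
grip_width: 91.8
finger_force: 0.0
time: 2.07
tool_pos: [398.9, -217.1, 226.9]
tcp_rot: [-3.14, -0.001, -0.056]
contact_force: [-0.7, -0.1, -0.3]
grip_width: 92.0
finger_force: 0.0
time: 2.32
tool_pos: [452.4, -134.7, 226.9]
tcp_rot: [-3.14, -0.001, -0.055]
contact_force: [0.0, 0.5, 0.1]
grip_width: 91.5
finger_force: 0.0
time: 2.57
tool_pos: [505.9, -52.2, 226.8]
tcp_rot: [-3.14, -0.001, -0.055]
contact_force: [-0.7, -0.8, -0.4]
grip_width: 91.6
finger_force: 0.0
time: 2.82
tool_pos: [503.5, -56.7, 226.6]
tcp_rot: [3.141, 0.001, -0.058]
contact_force: [-0.1, 0.6, 0.5]
grip_width: 91.7
finger_force: 0.0
2.8667 [503.43107658 -57.06405691 226.68570042] [ 3.14119123e+00  3.75085243e-04 -5.89701519e-02] [[-0.06, -0.96, -0.26, 573.29], [-1.0, 0.06, 0.02, -61.34], [0.0, 0.26, -0.97, 384.9], [0.0, 0.0, 0.0, 1.0]] 62.24686096677763
tongs_grip [([326.3, 223.9], 0.88), ([564.3, 130.4], 0.63)]
pocket [([323.8, 187.3], 0.9), ([63.6, 154.2], 0.46)]
tongs [([326.3, 224.6], 0.9)]
```

View pics/w1.png

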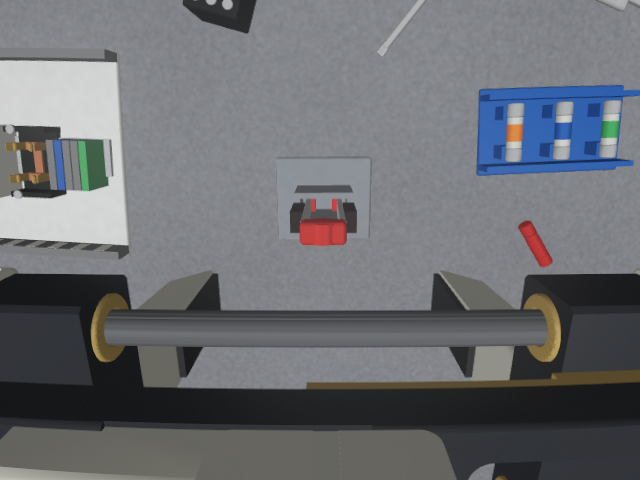

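The wrist view shows the stand foot at columns 277–370 and rows 157–239, with the tongs grips at columns 291 and 356. The fuse is at (515,132).

```bash
python3 - <<'E'
from h import *
p=np.load("T1.npy",allow_pickle=True).item()
for z in (0,5,8): print(z,[at(p,c,z)[:2].round(1).tolist() for c in((277,157),(370,157),(277,239),(370,239),(323.5,198))])
print("grips",[at(p,c,z).round(1) for c,z in(((291,217),92),((356,217),92))])
print("grip top edges",[at(p,c,101).round(1) for c in((297,203),(297,212))])
print("cross",[at(p,c,137).round(1) for c in((301,220),(346,220),(323,245),(323,220))])
print("fuse",at(p,(515,132),25),at(p,(516,107),25),at(p,(513.5,158),25))
for y0 in(505,508): 
  print(y0,proj(p,[[y0+s*8,-57,z] for s in(-1,1) for z in (65,101,137)]).round(1).tolist())
o=p["frame"]
print(np.r_[[o[195:250:2,323]]].tolist()); print(o[195:240:2,297].tolist())
E
```

```text
0 [[547.0, -13.4], [541.8, -102.2], [465.7, -6.1], [460.2, -99.7], [504.7, -55.4]]
5 [[547.4, -14.0], [542.2, -101.7], [467.1, -6.8], [461.7, -99.2], [505.6, -55.5]]
8 [[547.6, -14.4], [542.4, -101.4], [467.9, -7.2], [462.5, -98.9], [506.1, -55.5]]
grips [array([508. , -31.4,  92. ]), array([505.1, -80.5,  92. ])]
grip top edges [array([520.2, -37.6, 101. ]), array([513.5, -37. , 101. ])]
cross [array([515.7, -42.3, 137. ]), array([514. , -71.1, 137. ]), array([498.2, -55.3, 137. ]), array([514.9, -56.4, 137. ])]
fuse [ 559.30546544 -230.38017834   25.        ] [ 580.94686261 -230.25484589   25.        ] [ 536.21966065 -230.18944862   25.        ]
505 [[325.6, 220.9], [325.6, 232.2], [325.6, 246.6], [324.4, 201.9], [324.3, 211.1], [324.2, 222.8]]
508 [[325.4, 217.4], [325.4, 228.3], [325.4, 242.2], [324.2, 198.3], [324.1, 207.1], [323.9, 218.2]]
[[[141, 147, 152], [141, 147, 153], [141, 146, 151], [140, 146, 150], [141, 146, 151], [141, 146, 151], [140, 146, 151], [97, 98, 102], [80, 80, 83], [80, 80, 83], [79, 79, 81], [85, 74, 75], [104, 49, 49], [108, 49, 50], [145, 54, 54], [181, 64, 62], [193, 68, 66], [193, 67, 66], [193, 68, 66], [193, 68, 66], [194, 69, 67], [193, 68, 66], [193, 68, 66], [193, 68, 66], [193, 67, 65], [183, 78, 77], [134, 135, 139], [130, 131, 136]]]
[[142, 148, 153], [141, 146, 152], [140, 146, 152], [141, 147, 152], [67, 66, 70], [51, 48, 50], [51, 48, 49], [53, 49, 51], [55, 51, 53], [62, 59, 60], [63, 59, 61], [63, 60, 60], [62, 59, 60], [62, 58, 59], [61, 57, 59], [62, 59, 59], [62, 59, 60], [62, 59, 60], [62, 58, 60], [128, 132, 138], [138, 144, 149], [139, 145, 149], [134, 136, 140]]
```

```bash
python3 -m handwheel '0.02 -0.01 0.3 0 0 0 1;0.02 -0.01 0.6 0 0 0 1;0.02 -0.01 0.9 0 0 0 1;0.02 -0.01 0.9 0 0 0 1'
python3 -m handwheel '0 0 0.2 0 0 0 1;0 0 0.4 0 0 0 1;0 0 0.52 0 0 0 1;0 0 0.58 0 0 0 1;0 0 0.627 0 0 0 1;0 0 0.627 0 0 0 1'
python3 -m handwheel '0 0 0 0 0 0 0;0 0 0 0 0 0 0;0 0 0 0 0 0 0;0 0 0 0 0 0 0;0 0 0 0 0 0 0;0 0 0 0 0 0 0;0 0 0 0 0 0 0;0 0 0 0 0 0 0'
```

```text
time: 3.35
tool_pos: [502.4, -55.1, 132.0]
tcp_rot: [-3.14, 0.01, -0.059]
contact_force: [-0.4, 0.1, -0.5]
grip_width: 91.5
finger_force: 0.0
time: 3.85
tool_pos: [506.3, -55.6, 74.4]
tcp_rot: [3.141, -0.0, -0.058]
contact_force: [-0.5, 0.9, -0.4]
grip_width: 91.7
finger_force: 0.0
time: 4.52
tool_pos: [506.1, -55.2, 74.1]
tcp_rot: [3.141, -0.0, -0.058]
contact_force: [-1.4, -0.6, 1.6]
grip_width: 46.8
finger_force: 5.4
```

```bash
python3 -m handwheel '0 0 -0.1 0 0 0 0;0 0 -0.3 0 0 0 0;0 0 -0.6 0 0 0 0;0 0 -0.9 0 0 0 0;0 0 -0.9 0 0 0 0'
python3 -m handwheel '0.1 0.25 0 0 0 0 0;0.2 0.55 0 0 0 0 0;0.316 0.855 0 0 0 0 0'
python3 -m handwheel '0.1 0.3 0 0 0 -0.01 0;0.2 0.6 0 0 0 -0.0185 0;0.316 0.855 0 0 0 -0.0185 0;0.316 0.855 0 0 0 -0.0185 0;0.316 0.855 0 0 0 -0.0185 0;0.316 0.855 0 0 0 -0.0185 0'
python3 - <<'E'
from h import *
p=viewer.capture("wrist"); cv2.imwrite("pics/w2.png",p["frame"][:,:,::-1]); np.save("T2.npy",p)
o=bot.get_obs();print(o["time"],o["tool_pos"],o["tcp_rot"],o["grip_width"],o["finger_force"])
for t in ("tongs_tip","fuse_mid"):
    print(t,[(np.round(r["centre"],1).tolist(),round(r["score"],2)) for r in viewer.recognise(t,p)[:3]])
g=o["tool_pos"]
print("expected tip",proj(p,[[g[0],g[1],g[2]-66],[g[0]+6,g[1],g[2]-66],[g[0],g[1]+10,g[2]-66],[g[0],g[1]-10,g[2]-66]]))
E
```

```text
time: 4.93
tool_pos: [509.1, -55.9, 170.1]
tcp_rot: [3.139, -0.01, -0.058]
contact_force: [0.6, -1.6, -0.4]
grip_width: 45.8
finger_force: 5.1
time: 5.18
tool_pos: [532.6, -142.7, 164.5]
tcp_rot: [3.142, -0.0, -0.056]
contact_force: [0.8, -0.2, -1.3]
grip_width: 46.3
finger_force: 5.1
time: 5.68
tool_pos: [558.7, -228.9, 163.6]
tcp_rot: [-3.141, 0.001, 0.0]
contact_force: [-0.9, -0.1, -1.5]
grip_width: 45.6
finger_force: 5.1
5.7333 [ 558.7751842  -228.45726153  163.82977942] [-3.14080494e+00  9.47725914e-04  8.19107995e-04] 45.74406946775166 5.14863096177578
tongs_tip [([301.6, 299.2], 0.68)]
fuse_mid [([325.8, 219.0], 0.77), ([380.2, 353.7], 0.62)]
expected tip [[324.06748074 247.7573639 ]
 [324.05023581 237.97916465]
 [307.12429362 247.76056105]
 [341.01389705 247.75061377]]
```

View pics/w2.png

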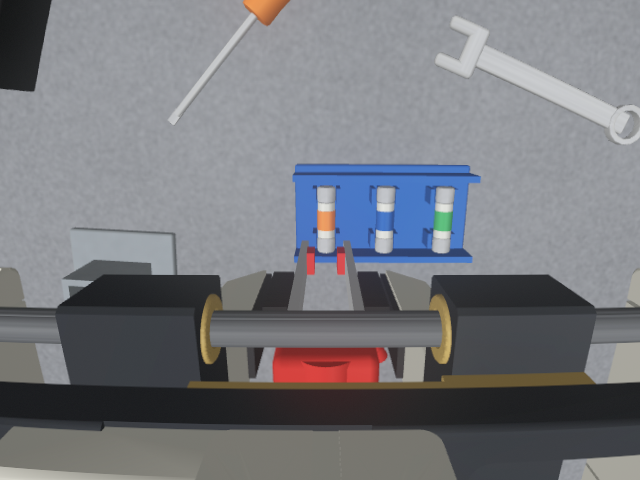

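The view shows the tongs held with tips near (305,242) and (348,242), and the orange fuse centred at (326,219). I'll zoom in to measure the offset.

```bash
python3 - <<'E'
from h import *
p=np.load("T2.npy",allow_pickle=True).item()
cv2.imwrite("pics/w2c.png",cv2.resize(p["frame"][170:290,270:390,::-1],None,fx=5,fy=5,interpolation=cv2.INTER_NEAREST))
print(at(p,(326.3,219),25),at(p,(326.5,186.5),25),at(p,(326,252),25))
g=np.array([558.8,-228.6,163.8])
for dz in(-66,-53.5): print(dz,proj(p,[g+[sx*6,sy*y,dz] for y in (10,14) for sy in(1,-1) for sx in(1,-1)]).round(1).tolist())
E
```

```text
[ 559.12048133 -229.82293694   25.        ] [ 584.17586225 -229.97868912   25.        ] [ 532.5558093  -229.58232778   25.        ]
-66 [[307.2, 237.9], [307.5, 257.3], [341.4, 237.9], [341.2, 257.3], [300.4, 237.9], [300.8, 257.3], [348.2, 237.9], [347.9, 257.3]]
-53.5 [[306.2, 244.1], [306.5, 264.5], [342.2, 244.1], [342.0, 264.5], [299.0, 244.1], [299.4, 264.5], [349.4, 244.1], [349.1, 264.5]]
```

View pics/w2c.png

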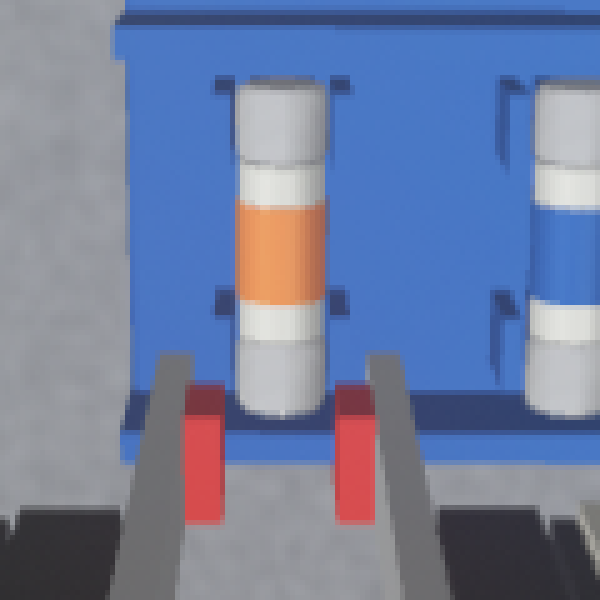

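Relative to the tongs, the fuse is about +1.6 mm in x and -0.2 mm in y, so I'll correct and lower the tips to 19.5 mm.

```bash
python3 -m handwheel '0.016 0.002 0 0 0 0 0;0.016 0.002 0.25 0 0 0 0;0.016 0.002 0.5 0 0 0 0;0.016 0.002 0.6 0 0 0 0;0.016 0.002 0.68 0 0 0 0;0.016 0.002 0.74 0 0 0 0;0.016 0.002 0.782 0 0 0 0;0.016 0.002 0.782 0 0 0 0'
python3 -m handwheel '0 0 0 0 0 0 0;0 0 0 0 0 0 0'
python3 - <<'E'
from h import *
p=viewer.capture("wrist"); np.save("T3.npy",p)
cv2.imwrite("pics/w3c.png",cv2.resize(p["frame"][180:320,250:410,::-1],None,fx=4,fy=4,interpolation=cv2.INTER_NEAREST))
print(bot.get_obs()["tool_pos"],bot.get_obs()["contact_force"])
E
```

```text
time: 6.5
tool_pos: [561.0, -229.7, 85.7]
tcp_rot: [3.142, 0.0, 0.0]
contact_force: [0.6, -0.7, -0.5]
grip_width: 45.8
finger_force: 5.1
time: 6.67
tool_pos: [561.3, -230.1, 86.7]
tcp_rot: [3.141, -0.001, 0.0]
contact_force: [0.5, 0.3, -1.1]
grip_width: 45.8
finger_force: 5.1
[ 561.31841245 -230.04988758   86.68604044] [-0.8839865  -0.10460969 -0.59311904]
```

View pics/w3c.png

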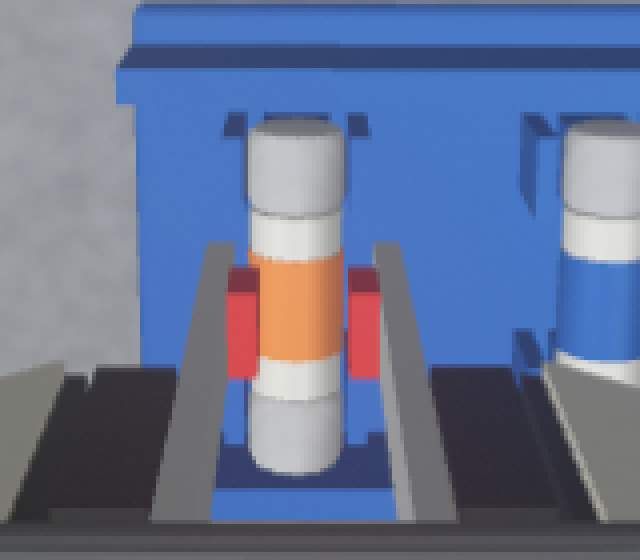

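The tongs straddle the fuse with its band centred between the red shoulders. I'll drop a fraction and close.

```bash
python3 -m handwheel '0 0 0.007 0 0 0 0;0 0 0.007 0 0 0 0;0 0 0.007 0 0 0 0;0 0 0.007 0 0 0 0'
python3 -m handwheel '0 0 0 0 0 0 -1;0 0 0 0 0 0 -1;0 0 0 0 0 0 -1;0 0 0 0 0 0 -1;0 0 0 0 0 0 -1;0 0 0 0 0 0 -1'
```

```text
time: 7.05
tool_pos: [560.9, -229.8, 85.2]
tcp_rot: [3.141, -0.0, 0.0]
contact_force: [-0.7, -0.2, -1.4]
grip_width: 46.0
finger_force: 5.1
time: 7.55
tool_pos: [560.9, -229.8, 85.2]
tcp_rot: [3.141, -0.0, 0.0]
contact_force: [0.0, 1.3, 0.1]
grip_width: 37.9
finger_force: 30.0
```

```bash
python3 -m handwheel '0 0 -0.05 0 0 0 -1;0 0 -0.15 0 0 0 -1;0 0 -0.35 0 0 0 -1;0 0 -0.6 0 0 0 -1;0 0 -0.8 0 0 0 -1;0 0 -0.8 0 0 0 -1;0 0 -0.8 0 0 0 -1'
python3 - <<'E'
from h import *
p=viewer.capture("wrist"); np.save("T4.npy",p); o=bot.get_obs(); g=o["tool_pos"]
cv2.imwrite("pics/w4c.png",cv2.resize(p["frame"][180:320,250:410,::-1],None,fx=4,fy=4,interpolation=cv2.INTER_NEAREST))
print(g,o["contact_force"],o["grip_width"])
# expected crop pixels for tip, fuse ends (tool offset -1.7,-1)
t=g+[-1.6,-0.9,-66.1]
f=lambda q:((proj(p,[t+q])[0]-[250,180])*4).round(0)
print("tip+x",f([6,8.5,0]),f([6,-8.5,0]),"fuse bandtop±",f([6.4,0,12.5]),f([-6.4,0,12.5]),"end top",f([25.5,0,12.5]),f([-25.5,0,12.5]))
E
```

```text
time: 8.13
tool_pos: [561.5, -230.1, 166.8]
tcp_rot: [3.14, -0.003, 0.0]
contact_force: [-0.1, -0.2, -1.5]
grip_width: 37.6
finger_force: 30.0
[ 560.66794114 -229.64866483  165.16627145] [-0.40101134 -0.54479897 -2.15711204] 37.721876581309495
tip+x [243. 246.] [358. 246.] fuse bandtop± [301. 268.] [301. 354.] end top [301. 135.] [301. 477.]
```

View pics/w4c.png

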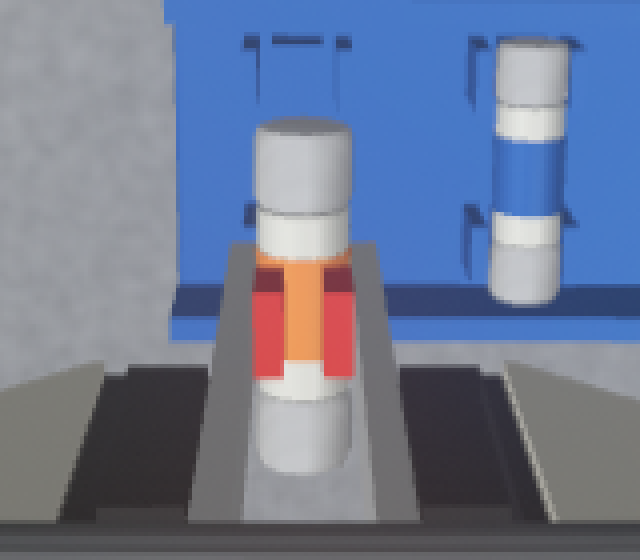

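The fuse is held level and centred, so I'll carry it toward the panel and look again.

```bash
python3 -m handwheel '0 -0.15 0 0 0 0 -1;0 -0.4 0 0 0 0 -1;0 -0.7 0 0 0 0 -1;0 -0.9 0 0 0 0 -1'
python3 -m handwheel '0 -0.3 0 0 0 0 -1;0 -0.6 0 0 0 0 -1;0 -0.9 0 0 0 0 -1'
python3 -m handwheel '0 -0.3 0 0 0 0 -1;0 -0.6 0 0 0 0 -1;0 -0.9 0 0 0 0 -1'
python3 -m handwheel '0 -0.3 0 0 0 0 -1;0 -0.6 0 0 0 0 -1;0 -0.75 0 0 0 0 -1;0 -0.75 0 0 0 0 -1;0 -0.75 0 0 0 0 -1;0 -0.75 0 0 0 0 -1'
python3 - <<'E'
from h import *
p=viewer.capture("wrist"); np.save("T5.npy",p); o=bot.get_obs(); g=o["tool_pos"]
print(g,o["tcp_rot"],o["grip_width"])
for t in ("seat","panel"): print(t,[(np.round(r["centre"],1).tolist(),round(r["score"],2)) for r in viewer.recognise(t,p)[:3]])
u=proj(p,[[560,211,29]])[0]; print(u)
c0=max(0,int(u[0])-80); r0=max(0,int(u[1])-80); print(c0,r0)
cv2.imwrite("pics/w5c.png",cv2.resize(p["frame"][r0:r0+140,c0:c0+190,::-1],None,fx=4,fy=4,interpolation=cv2.INTER_NEAREST))
E
```

```text
time: 8.52
tool_pos: [559.6, -136.7, 163.4]
tcp_rot: [-3.139, 0.003, 0.0]
contact_force: [0.0, 0.1, -1.4]
grip_width: 37.8
finger_force: 30.0
time: 8.77
tool_pos: [559.5, -47.5, 163.6]
tcp_rot: [-3.141, 0.003, 0.0]
contact_force: [0.5, 0.1, -1.9]
grip_width: 37.7
finger_force: 30.0
time: 9.02
tool_pos: [559.3, 42.5, 163.6]
tcp_rot: [-3.141, 0.003, 0.0]
contact_force: [0.3, 0.6, -2.0]
grip_width: 37.6
finger_force: 30.0
time: 9.52
tool_pos: [560.1, 115.0, 164.2]
tcp_rot: [3.141, 0.002, 0.0]
contact_force: [0.5, 1.2, -1.9]
grip_width: 37.7
finger_force: 30.0
[560.31800511 114.54893161 164.43285313] [ 3.14113079e+00  1.34976563e-03 -4.19978910e-04] 37.46584103022395
seat [([150.6, 181.5], 0.89)]
panel [([326.2, 244.3], 0.73), ([148.6, 180.8], 0.55)]
[199.0358933  220.68328659]
119 140
```

View pics/w5c.png

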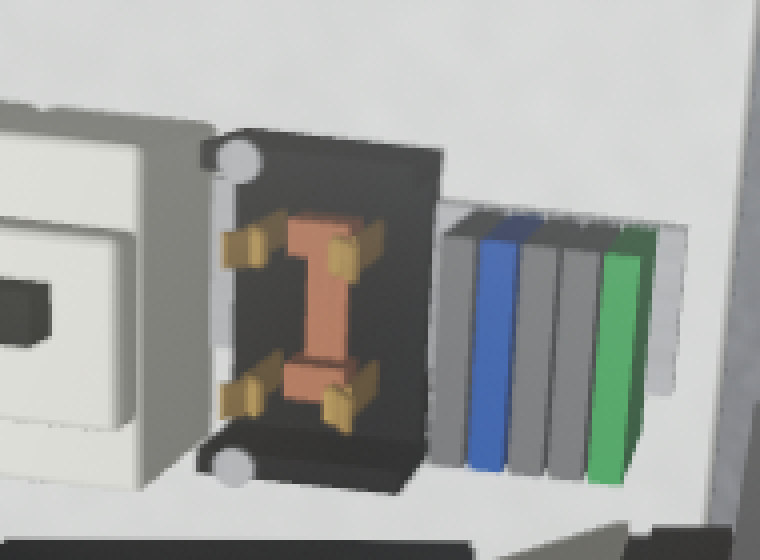

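The seat shows four brass clips around the crop centre (295,326). The copper rests' tops are near (314,240) and (312,383) in the crop.

```bash
python3 - <<'E'
from h import *
p=np.load("T5.npy",allow_pickle=True).item()
I=lambda a,b:(119+a/4,140+b/4)
for z in(15,18.5,22): 
  a=at(p,I(314,240),z);b=at(p,I(312,383),z); print("rests",z,a.round(1),b.round(1),((a+b)/2).round(1),np.degrees(np.arctan2(*(a-b)[[1,0]])).round(1))
for z in(34,38,42):
  a=[at(p,I(*c),z)[:2] for c in((242,250),(343,258),(240,400),(338,408))]; print("clips",z,np.round(a,1).tolist(),np.mean(a,0).round(1))
for n,c,z in(("plateedge",(755,20),0),("plateedge",(712,500),0)): print(n,at(p,I(*c),z).round(1))
E
```

```text
rests 15 [573.4 215.5  15. ] [544.1 218.3  15. ] [558.8 216.9  15. ] -5.6
rests 18.5 [574.1 214.3  18.5] [545.1 217.1  18.5] [559.6 215.7  18.5] -5.6
rests 22 [574.7 213.2  22. ] [546.1 216.   22. ] [560.4 214.6  22. ] -5.6
clips 34 [[575.1, 222.9], [573.5, 204.0], [546.1, 226.1], [544.5, 207.3]] [559.8 215.1]
clips 38 [[575.9, 221.4], [574.3, 202.8], [547.3, 224.6], [545.7, 206.0]] [560.8 213.7]
clips 42 [[576.6, 219.9], [575.1, 201.6], [548.4, 223.0], [546.9, 204.7]] [561.8 212.3]
plateedge [614.9 128.5   0. ]
plateedge [513.8 138.9   0. ]
```

```bash
python3 -m handwheel '0 -0.25 0 0 0 0.02 -1;0 -0.55 0 0 0 0.032 -1;0.01 -0.85 0 0 0 0.032 -1;0.01 -1 0 0 0 0.032 -1;0.01 -1 0 0 0 0.032 -1;0.01 -1 0 0 0 0.032 -1;0.01 -1 0 0 0 0.032 -1'
python3 - <<'E'
from h import *
p=viewer.capture("wrist"); np.save("T6.npy",p); o=bot.get_obs(); g=o["tool_pos"]
print(g,o["tcp_rot"],o["grip_width"],o["contact_force"])
u=proj(p,[[560,215,25]])[0]; print(u)
c0=max(0,int(u[0])-80); r0=max(0,int(u[1])-70); print(c0,r0)
cv2.imwrite("pics/w6c.png",cv2.resize(p["frame"][r0:r0+140,c0:c0+160,::-1],None,fx=4,fy=4,interpolation=cv2.INTER_NEAREST))
E
```

```text
time: 10.25
tool_pos: [561.8, 214.0, 165.0]
tcp_rot: [3.141, 0.0, -0.101]
contact_force: [0.8, -0.6, 0.4]
grip_width: 37.4
finger_force: 30.0
[561.87743028 213.7813896  165.03700114] [ 3.14086316e+00  1.26032265e-04 -1.01499218e-01] 37.690843062804326 [ 0.03127521  0.20354538 -1.06104386]
[323.57892809 221.76466991]
243 151
```

View pics/w6c.png

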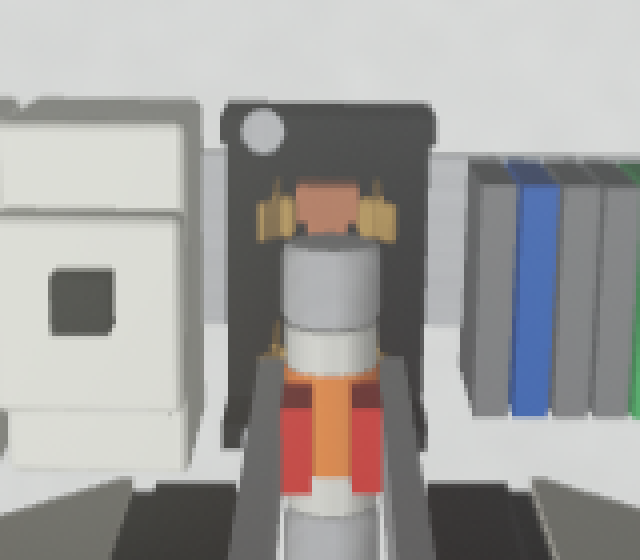

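The view shows the base edges parallel to the tongs. The clips sit symmetric about column 327 of the crop and the fuse about column 332, so a small y shift is needed. I'll measure it numerically.

```bash
python3 - <<'E'
from h import *
p=np.load("T6.npy",allow_pickle=True).item(); o=bot.get_obs(); g=o["tool_pos"]; print(g)
I=lambda a,b:(243+a/4,151+b/4)
c,s=np.cos(-.1),np.sin(-.1); L=lambda P:(np.array([[c,s],[-s,c]])@(P[:2]-g[:2])).round(2)  # panel axes rel. TCP
zt=g[2]-66.1
print("tip+x faces",[L(at(p,I(*q),zt)) for q in((270,356),(393,356))])
print("fuse cap top edge",L(at(p,I(332,248),zt+12.5)),"sides",[L(at(p,I(q,290),zt+5.5)) for q in(283,381)])
print("shoulders +x bottom",[L(at(p,I(q,383),zt+12.5)) for q in(296,366)])
for z in(34,38,42): print("clips",z,[L(at(p,I(*q),z)) for q in((276,219),(377,219))])
for z in(15,18.5,22): print("rest +x edge top",z,[L(at(p,I(*q),z)) for q in((296,186),(360,186))])
print("base wall top",[(z,L(at(p,I(222,106),z)),L(at(p,I(434,106),z))) for z in(30,42)])
q=np.load("T5.npy",allow_pickle=True).item(); J=lambda a,b:(119+a/4,140+b/4)
for z in(15,18.5,22): print("T5 rests",z,L(at(q,J(314,240),z)),L(at(q,J(312,383),z)))
for z in(30,36,42): print("T5 clips",z,[L(at(q,J(*k),z)) for k in((242,250),(343,258),(240,400),(338,408))],"walls",[L(at(q,J(*k),z)) for k in((441,150),(395,492),(250,128))])
f=p["frame"].mean(2)
print(f[175:215:1,243+52].round().astype(int).tolist()) # col through base left
print(f[175:215:1,243+100].round().astype(int).tolist())
E
```

```text
[561.87743028 213.7813896  165.03700114]
tip+x faces [array([4.81, 8.39]), array([ 4.78, -9.68])]
fuse cap top edge [23.73 -0.72] sides [array([16.14,  6.22]), array([16.11, -7.66])]
shoulders +x bottom [array([4.51, 4.32]), array([ 4.5 , -5.43])]
clips 34 [array([12.39,  9.52]), array([12.35, -9.18])]
clips 38 [array([13.18,  9.38]), array([13.15, -9.05])]
clips 42 [array([13.98,  9.25]), array([13.94, -8.93])]
rest +x edge top 15 [array([15.2 ,  6.18]), array([15.18, -6.38])]
rest +x edge top 18.5 [array([15.82,  6.1 ]), array([15.8 , -6.31])]
rest +x edge top 22 [array([16.44,  6.03]), array([16.42, -6.24])]
base wall top [(30, array([32.83, 19.4 ]), array([ 32.76, -19.69])), (42, array([34.35, 18.59]), array([ 34.28, -18.9 ]))]
T5 rests 15 [11.34  2.82] [-18.11   2.75]
T5 rests 18.5 [12.09  1.74] [-17.02   1.67]
T5 rests 22 [12.85  0.66] [-15.92   0.59]
T5 clips 30 [array([11.35, 11.87]), array([11.67, -7.37]), array([-18.26,  12.13]), array([-17.95,  -7.01])] walls [array([ 33.77, -25.08]), array([-34.01, -18.52]), array([34.5 , 10.56])]
T5 clips 36 [array([12.71,  9.73]), array([13.03, -9.1 ]), array([-16.29,  10.  ]), array([-15.98,  -8.75])] walls [array([ 34.68, -26.45]), array([-31.72, -20.03]), array([35.39,  8.46])]
T5 clips 42 [array([14.08,  7.6 ]), array([ 14.39, -10.84]), array([-14.32,   7.86]), array([-14.01, -10.49])] walls [array([ 35.58, -27.83]), array([-29.42, -21.54]), array([36.28,  6.35])]
[213, 212, 212, 213, 212, 213, 213, 213, 213, 213, 214, 214, 214, 176, 172, 184, 185, 185, 185, 184, 184, 184, 184, 184, 185, 184, 184, 183, 184, 183, 183, 184, 185, 185, 184, 184, 185, 185, 183, 182]
[215, 168, 89, 78, 78, 80, 81, 82, 82, 81, 81, 81, 81, 80, 80, 79, 79, 79, 79, 78, 78, 77, 77, 77, 77, 77, 76, 75, 76, 75, 75, 74, 74, 74, 74, 73, 73, 73, 72, 72]
```

```bash
python3 -m handwheel '0 -0.008 0.1 0 0 0 -1;0 -0.008 0.3 0 0 0 -1;0 -0.008 0.45 0 0 0 -1;0 -0.008 0.55 0 0 0 -1;0 -0.008 0.62 0 0 0 -1;0 -0.008 0.62 0 0 0 -1;0 -0.008 0.62 0 0 0 -1'
for i in 1 2 3; do python3 -m handwheel '0 0 0.01 0 0 0 -1;0 0 0.01 0 0 0 -1'; done
```

```text
time: 10.88
tool_pos: [562.0, 215.8, 103.1]
tcp_rot: [3.141, -0.0, -0.101]
contact_force: [0.2, 0.6, -0.2]
grip_width: 37.5
finger_force: 30.0
time: 11.05
tool_pos: [562.3, 216.1, 102.9]
tcp_rot: [-3.141, -0.002, -0.1]
contact_force: [0.4, 0.1, -2.1]
grip_width: 37.7
finger_force: 30.0
time: 11.22
tool_pos: [562.0, 216.1, 101.5]
tcp_rot: [-3.141, -0.001, -0.1]
contact_force: [-0.6, 0.6, -1.3]
grip_width: 37.2
finger_force: 30.0
time: 11.38
tool_pos: [561.8, 216.0, 100.1]
tcp_rot: [3.141, -0.0, -0.1]
contact_force: [0.5, -0.2, -1.4]
grip_width: 37.6
finger_force: 30.0
```

```bash
python3 - <<'E'
from h import *
p=viewer.capture("wrist"); np.save("T7.npy",p); o=bot.get_obs(); g=o["tool_pos"]; print(g,o["time"])
h=cv2.cvtColor(p["frame"],cv2.COLOR_RGB2HSV)
m=((h[:,:,0]>=15)&(h[:,:,0]<=24)&(h[:,:,1]>90)&(h[:,:,2]>90)).astype(np.uint8); m[:, :270]=0; m[:,380:]=0
n,l,st,c=cv2.connectedComponentsWithStats(m)
print([(st[i].tolist(),c[i].round(1).tolist()) for i in range(1,n) if st[i][4]>8])
for z in(36,):
  print(proj(p,[g+[0,0,0]-[0,0,g[2]-z]]))
f=p["frame"].astype(int)
for r in (190,200,210,215,220): print(r,[tuple(v) for v in f[r,290:360:3]])
E
```

```text
[561.76016705 216.04606864 100.05858706] 11.4333
[([306, 219, 8, 15, 84], [309.1, 227.0]), ([338, 218, 13, 17, 157], [343.6, 226.6])]
[[324.62905582 249.00699052]]
190 [(np.int64(207), np.int64(208), np.int64(207)), (np.int64(207), np.int64(208), np.int64(207)), (np.int64(85), np.int64(86), np.int64(85)), (np.int64(77), np.int64(78), np.int64(77)), (np.int64(76), np.int64(77), np.int64(76)), (np.int64(76), np.int64(76), np.int64(75)), (np.int64(75), np.int64(76), np.int64(75)), (np.int64(75), np.int64(76), np.int64(75)), (np.int64(75), np.int64(76), np.int64(75)), (np.int64(75), np.int64(75), np.int64(74)), (np.int64(75), np.int64(76), np.int64(75)), (np.int64(75), np.int64(75), np.int64(74)), (np.int64(74), np.int64(74), np.int64(73)), (np.int64(74), np.int64(75), np.int64(75)), (np.int64(74), np.int64(75), np.int64(75)), (np.int64(74), np.int64(75), np.int64(74)), (np.int64(75), np.int64(75), np.int64(75)), (np.int64(74), np.int64(75), np.int64(74)), (np.int64(74), np.int64(75), np.int64(74)), (np.int64(75), np.int64(76), np.int64(75)), (np.int64(75), np.int64(75), np.int64(75)), (
[... 3796 characters left out ...]
int64(153)), (np.int64(168), np.int64(169), np.int64(170)), (np.int64(173), np.int64(174), np.int64(176)), (np.int64(173), np.int64(174), np.int64(177)), (np.int64(173), np.int64(175), np.int64(177)), (np.int64(164), np.int64(166), np.int64(167)), (np.int64(152), np.int64(153), np.int64(153)), (np.int64(131), np.int64(131), np.int64(131)), (np.int64(84), np.int64(80), np.int64(74)), (np.int64(134), np.int64(113), np.int64(80)), (np.int64(122), np.int64(103), np.int64(76)), (np.int64(68), np.int64(68), np.int64(68)), (np.int64(68), np.int64(68), np.int64(68)), (np.int64(69), np.int64(69), np.int64(69)), (np.int64(69), np.int64(69), np.int64(69)), (np.int64(121), np.int64(122), np.int64(124))]
```

```bash
python3 - <<'E'
from h import *
p=viewer.capture("wrist"); o=bot.get_obs(); g=o["tool_pos"]; print(g,o["contact_force"])
c,s=np.cos(-.1),np.sin(-.1); L=lambda P:(np.array([[c,s],[-s,c]])@(P[:2]-g[:2])).round(2)
f=p["frame"].astype(int); 
for r in(222,228): print(r,[(u,*map(int,f[r,u])) for u in list(range(303,317))+list(range(332,354))])
print([L(at(p,(u,224),36.4)) for u in(306,351)],[L(at(p,(u,224),39)) for u in(312.5,337)])
E
```

```text
[561.786378   216.06156881 100.10360438] [ 0.58475173 -0.36786314 -0.97037426]
222 [(303, 72, 71, 70), (304, 72, 72, 71), (305, 77, 75, 71), (306, 135, 117, 85), (307, 143, 121, 86), (308, 120, 103, 77), (309, 124, 106, 78), (310, 124, 106, 77), (311, 128, 109, 79), (312, 128, 109, 80), (313, 134, 125, 110), (314, 154, 155, 155), (315, 164, 166, 166), (316, 166, 167, 168), (332, 150, 151, 151), (333, 144, 145, 145), (334, 138, 138, 138), (335, 130, 130, 130), (336, 124, 125, 124), (337, 117, 116, 115), (338, 144, 124, 90), (339, 169, 143, 94), (340, 172, 145, 95), (341, 170, 144, 94), (342, 161, 135, 90), (343, 163, 137, 90), (344, 162, 137, 91), (345, 155, 131, 87), (346, 151, 128, 86), (347, 137, 116, 81), (348, 107, 93, 73), (349, 93, 84, 71), (350, 85, 80, 70), (351, 68, 68, 68), (352, 68, 68, 68), (353, 68, 68, 69)]
228 [(303, 71, 70, 69), (304, 70, 70, 68), (305, 77, 74, 69), (306, 150, 128, 89), (307, 173, 147, 97), (308, 127, 108, 77), (309, 126, 107, 77), (310, 126, 108, 77), (311, 126, 108, 77), (312, 126, 108, 79), (313, 133, 124, 109), (314, 154, 155, 155), (315, 167, 168, 168), (316, 168, 169, 169), (332, 145, 146, 146), (333, 139, 140, 140), (334, 132, 133, 133), (335, 127, 127, 127), (336, 121, 121, 121), (337, 116, 114, 112), (338, 161, 135, 91), (339, 173, 145, 95), (340, 173, 146, 95), (341, 174, 147, 96), (342, 169, 142, 92), (343, 165, 138, 90), (344, 166, 139, 90), (345, 166, 139, 90), (346, 166, 139, 91), (347, 166, 140, 91), (348, 162, 136, 89), (349, 145, 122, 82), (350, 101, 90, 72), (351, 65, 65, 65), (352, 66, 66, 67), (353, 66, 65, 66)]
[array([15.17, 10.66]), array([ 15.14, -15.22])] [array([15.8 ,  6.84]), array([15.79, -7.09])]
```

```bash
python3 -m handwheel '0 0 -0.04 0 0 0 -1;0 0.02 -0.04 0 0 0 -1;0 0.02 -0.04 0 0 0 -1;0 0.02 -0.02 0 0 0 -1;0 0.02 -0.02 0 0 0 -1;0 0.02 -0.02 0 0 0 -1'
cat > chk.py <<'E'
from h import *
p=viewer.capture("wrist"); o=bot.get_obs(); g=o["tool_pos"]; print(g,o["contact_force"],o["time"])
c,s=np.cos(-.1),np.sin(-.1); L=lambda P:(np.array([[c,s],[-s,c]])@(P[:2]-g[:2])).round(2)
f=p["frame"].astype(int)
zf=g[2]-60.9
v0=proj(p,[[560,214.5,36.4]])[0]
h=cv2.cvtColor(p["frame"],cv2.COLOR_RGB2HSV)
m=((h[:,:,0]>=14)&(h[:,:,0]<=25)&(h[:,:,1]>70)&(h[:,:,2]>80)).astype(np.uint8); m[:,:280]=0; m[:,370:]=0; m[250:]=0
for r in(222,226,230):
    u=np.nonzero(m[r])[0]
    gap=np.nonzero(np.diff(u)>8)[0]
    if len(gap):
        a,b,cc,d=u[0]-.3,u[gap[0]]+.8,u[gap[0]+1]-.3,u[-1]+.5
        print(r,a,b,cc,d,"clips",L(at(p,(a,r),36.4)),L(at(p,(d,r),36.4)),"fuse",L(at(p,(b,r),zf)),L(at(p,(cc,r),zf)))
    print(r,[int(x) for x in f[r,300:356,0]])
E
python3 chk.py
```

```text
time: 11.98
tool_pos: [561.4, 214.0, 101.8]
tcp_rot: [3.141, 0.0, -0.1]
contact_force: [-0.2, 0.0, -1.4]
grip_width: 37.4
finger_force: 30.0
[561.48403019 214.02331149 101.90716941] [-0.0690246   0.01096795 -0.48191352] 12.0333
222 302.7 312.8 337.7 346.5 clips [15.89 12.61] [ 15.86 -12.75] fuse [16.99  6.6 ] [16.98 -7.51]
222 [73, 73, 100, 175, 139, 128, 129, 129, 130, 133, 175, 175, 173, 146, 154, 164, 167, 168, 171, 172, 173, 172, 172, 172, 172, 172, 172, 170, 167, 163, 160, 155, 150, 145, 138, 130, 124, 118, 155, 162, 168, 168, 167, 162, 155, 140, 117, 67, 67, 67, 67, 68, 67, 67, 68, 96]
226 302.7 312.8 337.7 346.5 clips [13.5  12.64] [ 13.47 -12.78] fuse [14.65  6.63] [14.64 -7.53]
226 [71, 72, 99, 174, 141, 128, 127, 127, 127, 129, 174, 175, 174, 148, 153, 166, 168, 169, 170, 171, 171, 171, 172, 171, 172, 172, 173, 170, 167, 161, 157, 151, 146, 140, 134, 129, 122, 117, 155, 159, 166, 166, 166, 167, 166, 147, 124, 66, 65, 66, 66, 66, 65, 65, 67, 95]
230 302.7 313.8 336.7 346.5 clips [11.1  12.68] [ 11.07 -12.81] fuse [12.3   6.08] [12.29 -6.98]
230 [70, 72, 98, 172, 138, 125, 125, 124, 124, 126, 157, 170, 161, 145, 126, 164, 167, 168, 170, 173, 174, 173, 173, 174, 173, 174, 174, 171, 166, 161, 156, 150, 145, 140, 131, 123, 121, 147, 164, 162, 163, 164, 164, 164, 163, 144, 122, 65, 65, 65, 65, 64, 65, 64, 68, 119]
```

```bash
for i in 1 2 3 4; do python3 -m handwheel '0 0 0.01 0 0 0 -1;0 0 0.01 0 0 0 -1' | egrep 'tool_pos|contact|width'; done
```

```text
tool_pos: [561.5, 214.0, 100.9]
contact_force: [0.3, -0.5, -1.2]
grip_width: 37.6
tool_pos: [561.5, 214.0, 99.9]
contact_force: [0.0, 1.3, -1.5]
grip_width: 37.6
tool_pos: [561.6, 214.1, 98.9]
contact_force: [0.0, -0.0, -1.3]
grip_width: 37.3
tool_pos: [561.8, 214.3, 98.2]
contact_force: [0.6, 0.9, -0.1]
grip_width: 37.2
```

```bash
for i in 1 2 3 4; do python3 -m handwheel '0 0 0.005 0 0 0 -1;0 0 0.008 0 0 0 -1;0 0 0.008 0 0 0 -1' | egrep 'tool_pos|contact|width'; done
```

```text
tool_pos: [561.8, 214.3, 97.6]
contact_force: [0.5, 1.7, 1.4]
grip_width: 37.6
tool_pos: [561.8, 214.1, 96.6]
contact_force: [0.4, 2.4, 2.0]
grip_width: 37.2
tool_pos: [561.7, 213.9, 95.7]
contact_force: [0.2, 1.3, 1.8]
grip_width: 37.4
tool_pos: [561.6, 213.9, 94.7]
contact_force: [0.9, 0.4, 1.7]
grip_width: 37.7
```

```bash
for i in 1 2 3 4 5; do python3 -m handwheel '0 0 0.003 0 0 0 -1;0 0 0.006 0 0 0 -1;0 0 0.006 0 0 0 -1' | egrep 'tool_pos|contact|width'; done
```

```text
tool_pos: [561.6, 214.0, 94.1]
contact_force: [-0.1, 0.6, -0.2]
grip_width: 36.9
tool_pos: [561.5, 214.0, 93.5]
contact_force: [0.6, 0.1, 1.0]
grip_width: 37.8
tool_pos: [561.5, 214.0, 92.9]
contact_force: [0.9, 1.2, 0.9]
grip_width: 37.7
tool_pos: [561.5, 214.0, 92.3]
contact_force: [0.1, 0.2, -0.6]
grip_width: 37.6
tool_pos: [561.5, 214.0, 91.7]
contact_force: [0.6, 0.9, -0.4]
grip_width: 37.7
```

```bash
for i in 1 2 3 4 5; do python3 -m handwheel '0 0 0.003 0 0 0 -1;0 0 0.006 0 0 0 -1;0 0 0.006 0 0 0 -1' | egrep 'tool_pos|contact|width'; done
```

```text
tool_pos: [561.5, 214.0, 91.1]
contact_force: [0.6, 0.7, -0.9]
grip_width: 37.5
tool_pos: [561.5, 214.0, 90.5]
contact_force: [0.6, 0.7, -1.9]
grip_width: 37.9
tool_pos: [561.5, 214.0, 89.9]
contact_force: [0.2, 1.2, -2.1]
grip_width: 37.8
tool_pos: [561.6, 214.2, 89.4]
contact_force: [0.3, 2.2, -2.2]
grip_width: 37.3
tool_pos: [561.6, 214.2, 88.8]
contact_force: [0.2, 1.6, -2.2]
grip_width: 38.2
```

```bash
for i in 1 2 3 4 5; do python3 -m handwheel '0 0 0.003 0 0 0 -1;0 0 0.005 0 0 0 -1;0 0 0.005 0 0 0 -1' | egrep 'tool_pos|contact|width'; done
```

```text
tool_pos: [561.6, 214.2, 88.4]
contact_force: [0.9, 2.8, -1.5]
grip_width: 37.7
tool_pos: [561.7, 214.1, 88.2]
contact_force: [0.5, 2.1, 0.5]
grip_width: 37.3
tool_pos: [561.9, 214.2, 88.1]
contact_force: [-1.3, 2.0, 4.5]
grip_width: 37.9
tool_pos: [562.0, 214.2, 88.0]
contact_force: [-1.5, 2.7, 7.4]
grip_width: 37.5
tool_pos: [562.1, 214.2, 88.0]
contact_force: [-2.6, 1.0, 10.1]
grip_width: 37.4
```

```bash
for i in 1 2; do python3 -m handwheel '0 0 0.003 0 0 0 -1;0 0 0.005 0 0 0 -1;0 0 0.005 0 0 0 -1' | egrep 'tool_pos|contact'; done;  python3 -m handwheel '0 0 0 0 0 0 -1;0 0 0 0 0 0 -1'; python3 -c "
from plant import bot;o=bot.get_obs();print(o['time'],o['contact_force'])"
```

```text
tool_pos: [562.2, 214.2, 87.9]
contact_force: [-3.7, 1.3, 13.2]
tool_pos: [562.3, 214.2, 87.8]
contact_force: [-3.6, 1.3, 15.7]
time: 18.12
tool_pos: [562.3, 214.2, 87.8]
tcp_rot: [-3.141, -0.003, -0.1]
contact_force: [-3.8, 1.4, 15.1]
grip_width: 37.8
finger_force: 30.1
18.1167 [-3.81676821  1.43630587 15.06676586]
```

```bash
python3 -m handwheel '0 0 0.003 0 0 0 -1;0 0 0.003 0 0 0 -1;0 0 0.003 0 0 0 -1;0 0 0.003 0 0 0 -1' | egrep 'tool_pos|contact'; for i in 1 2 3; do python3 -m handwheel '0 0 0 0 0 0 -1;0 0 0 0 0 0 -1;0 0 0 0 0 0 -1;0 0 0 0 0 0 -1;0 0 0 0 0 0 -1;0 0 0 0 0 0 -1' | egrep 'tool_pos|contact'; done
```

```text
tool_pos: [562.4, 214.2, 87.8]
contact_force: [-4.7, 1.5, 16.1]
tool_pos: [562.4, 214.2, 87.7]
contact_force: [-3.3, 1.5, 16.8]
tool_pos: [562.4, 214.2, 87.7]
contact_force: [-4.2, 0.6, 16.0]
tool_pos: [562.4, 214.2, 87.7]
contact_force: [-4.7, 2.0, 14.7]
```

```bash
python3 -m handwheel '0 0 -0.01 0 0 0 -1;0 0 -0.02 0 0 0 -1;0 0 -0.024 0 0 0 -1;0 0 -0.024 0 0 0 -1;0 0 -0.024 0 0 0 -1' 
python3 -m handwheel '0 0 0 0 0 0 -0.1;0 0 0 0 0 0 -0.05;0 0 0 0 0 0 0;0 0 0 0 0 0 0;0 0 0 0 0 0 0;0 0 0 0 0 0 0;0 0 0 0 0 0 0;0 0 0 0 0 0 0'
```

```text
time: 20.37
tool_pos: [561.9, 214.1, 87.9]
tcp_rot: [-3.141, -0.001, -0.1]
contact_force: [-0.4, 3.1, 5.2]
grip_width: 37.6
finger_force: 30.0
time: 21.03
tool_pos: [561.5, 213.9, 87.3]
tcp_rot: [3.141, 0.0, -0.1]
contact_force: [-0.2, -0.5, -1.7]
grip_width: 45.9
finger_force: 5.1
```

```bash
python3 -m handwheel '0 0 -0.02 0 0 0 0;0 0 -0.05 0 0 0 0;0 0 -0.08 0 0 0 0;0 0 -0.08 0 0 0 0' 
python3 -m handwheel '0 0 -0.1 0 0 0 0;0 0 -0.3 0 0 0 0;0 0 -0.5 0 0 0 0;0 0 -0.7 0 0 0 0;0 0 -0.7 0 0 0 0;0 0 -0.7 0 0 0 0'
python3 - <<'E'
from h import *
p=viewer.capture("wrist"); np.save("T8.npy",p); o=bot.get_obs(); g=o["tool_pos"]; print(g,o["tcp_rot"])
h=cv2.cvtColor(p["frame"],cv2.COLOR_RGB2HSV)
m=((h[:,:,0]>=5)&(h[:,:,0]<=14)&(h[:,:,1]>110)&(h[:,:,2]>180)).astype(np.uint8); m[:,:280]=0; m[:,370:]=0
n,l,st,c=cv2.connectedComponentsWithStats(m)
print([(st[i].tolist(),c[i].round(1).tolist(),at(p,c[i],34).round(1)) for i in range(1,n) if st[i][4]>20])
print("expect",proj(p,[[560.2,214.3,34]]), "tip", proj(p,[g-[1.6,.7,66.1]]))
f=p["frame"]; print([f[r,325].tolist() for r in range(180,262,4)])
for r in(240,243): print([f[r,u,0].item() for u in range(295,358)])
E
```

```text
time: 21.37
tool_pos: [562.1, 214.2, 96.4]
tcp_rot: [-3.141, -0.002, -0.1]
contact_force: [0.8, -0.4, -0.5]
grip_width: 46.0
finger_force: 5.1
time: 21.87
tool_pos: [562.2, 214.2, 166.9]
tcp_rot: [-3.141, -0.003, -0.1]
contact_force: [0.4, -0.2, -0.8]
grip_width: 46.0
finger_force: 5.1
[561.42564515 213.99991472 165.52415474] [ 3.14158129e+00 -2.25125500e-04 -1.00280715e-01]
[([317, 215, 14, 20, 245], [323.1, 224.7], array([560.3, 215.9,  34. ]))]
expect [[325.14745286 224.64326051]] tip [[326.65976861 251.22204277]]
[[80, 80, 79], [82, 82, 82], [81, 81, 81], [153, 155, 156], [178, 179, 181], [175, 177, 179], [177, 179, 181], [190, 191, 185], [200, 201, 195], [212, 150, 108], [214, 140, 88], [214, 140, 88], [214, 139, 87], [213, 138, 87], [199, 200, 194], [200, 200, 195], [173, 175, 177], [174, 176, 178], [174, 176, 178], [153, 153, 154], [72, 69, 68]]
[211, 211, 212, 211, 210, 176, 81, 87, 87, 86, 87, 86, 89, 128, 142, 128, 129, 133, 145, 178, 176, 154, 144, 191, 199, 202, 206, 206, 203, 201, 200, 200, 195, 185, 174, 162, 150, 152, 179, 177, 173, 162, 166, 159, 155, 134, 113, 72, 82, 88, 88, 88, 88, 92, 142, 209, 210, 210, 210, 210, 210, 210, 207]
[211, 212, 212, 211, 210, 176, 96, 107, 108, 108, 107, 107, 108, 128, 156, 132, 131, 132, 146, 178, 178, 156, 136, 166, 169, 172, 172, 172, 171, 168, 171, 167, 161, 157, 153, 147, 143, 158, 182, 178, 176, 165, 170, 170, 171, 163, 150, 74, 108, 104, 103, 103, 103, 103, 107, 149, 210, 210, 210, 211, 211, 211, 209]
```

The fuse sits level between the clips, with both caps and the orange band visible. Next I'll take the tongs back.

```bash
python3 -m handwheel '-0.02 0.2 0 0 0 0 0;-0.05 0.5 0 0 0 0 0;-0.094 0.91 0 0 0 0 0'|grep pos
python3 -m handwheel '-0.03 0.3 0 0 0 0 0;-0.06 0.6 0 0 0 0 0;-0.094 0.91 0 0 0 0 0'|grep pos
python3 -m handwheel '-0.03 0.3 0 0 0 -0.0134 0;-0.06 0.6 0 0 0 -0.0134 0;-0.094 0.91 0 0 0 -0.0134 0;-0.094 0.91 0 0 0 -0.0134 0;-0.094 0.91 0 0 0 -0.0134 0;-0.094 0.91 0 0 0 -0.0134 0'
python3 - <<'E'
from h import *
p=viewer.capture("wrist"); np.save("T9.npy",p); o=bot.get_obs(); g=o["tool_pos"]; print(g,o["tcp_rot"],o["grip_width"])
for t in ("tongs_tip","pocket","stand"): print(t,[(np.round(r["centre"],1).tolist(),round(r["score"],2)) for r in viewer.recognise(t,p)[:2]])
print("pocket exp (505,-55.5)",proj(p,[[505+a,-55.5+b,53] for a in(-9,9) for b in(-20,20)]).round(1).tolist())
print("foot exp corners",proj(p,[[547.4,-14,5],[542.2,-101.7,5]]).round(1).tolist())
z=g[2]-66.1; print("tip exp +x",proj(p,[[g[0]-1.6+6,g[1]-.8+b,z] for b in(-14,-10,10,14)]).round(1).tolist())
f=p["frame"].astype(int)
for r in(236,239,242): print(r,f[r,290:360,0].tolist())
print("cols"); 
for u in (302,305,324,345,348): print(u,f[130:262,u,0].tolist())
E
```

```text
tool_pos: [542.2, 125.2, 163.8]
tool_pos: [523.3, 33.6, 164.1]
time: 22.92
tool_pos: [505.8, -54.3, 164.6]
tcp_rot: [-3.141, 0.002, -0.059]
contact_force: [0.5, 0.9, -0.9]
grip_width: 46.0
finger_force: 5.1
[505.96125812 -53.87533761 164.8376043 ] [-3.14101913e+00  1.33336523e-03 -5.76570590e-02] 46.03868660130804
tongs_tip [([303.6, 302.1], 0.78)]
pocket [([324.5, 210.4], 0.72)]
stand [([328.1, 207.8], 0.82)]
pocket exp (505,-55.5) [[355.6, 240.0], [299.2, 243.2], [354.6, 215.2], [297.2, 218.5]]
foot exp corners [[271.3, 165.5], [381.8, 165.4]]
tip exp +x [[348.6, 239.0], [341.8, 239.4], [307.9, 241.3], [301.1, 241.7]]
236 [144, 145, 145, 145, 145, 145, 145, 144, 129, 81, 79, 81, 80, 80, 79, 81, 79, 80, 80, 79, 80, 80, 80, 80, 81, 80, 80, 80, 80, 80, 80, 80, 80, 79, 80, 79, 80, 80, 80, 80, 80, 79, 79, 80, 80, 79, 80, 80, 80, 80, 80, 79, 79, 80, 80, 80, 80, 80, 80, 80, 80, 80, 80, 82, 104, 121, 145, 145, 145, 145]
239 [145, 145, 145, 145, 145, 145, 145, 144, 143, 80, 79, 79, 79, 79, 79, 79, 79, 79, 80, 79, 80, 79, 79, 80, 79, 80, 80, 81, 80, 80, 80, 80, 81, 80, 80, 79, 79, 79, 80, 80
[... 2900 characters left out ...]
 99, 99, 99, 99, 99, 98, 99, 98, 98, 118, 131, 133, 139, 142, 148, 150, 139, 135]
348 [136, 138, 138, 139, 138, 137, 137, 135, 135, 134, 135, 137, 139, 141, 142, 142, 141, 141, 140, 138, 137, 135, 135, 134, 134, 134, 135, 134, 134, 134, 135, 136, 136, 136, 136, 112, 113, 134, 142, 145, 145, 145, 144, 145, 145, 144, 144, 144, 144, 144, 145, 145, 145, 144, 144, 144, 145, 144, 145, 145, 145, 145, 145, 145, 145, 145, 145, 145, 125, 93, 81, 81, 82, 81, 82, 80, 81, 81, 81, 81, 133, 146, 145, 146, 146, 146, 146, 144, 143, 143, 142, 143, 143, 142, 143, 143, 113, 85, 81, 81, 81, 81, 82, 81, 81, 80, 80, 80, 81, 81, 92, 98, 98, 98, 98, 98, 98, 99, 98, 98, 98, 98, 98, 98, 99, 98, 98, 98, 97, 97, 97, 97]
```

The tips measure (504.5,-55.2) against a pocket centre of (505.0,-55.1), well within clearance, so I'll insert.

```bash
python3 -m handwheel '0.005 0 0.15 0 0 0 0;0.005 0 0.3 0 0 0 0;0.005 0 0.4 0 0 0 0;0.005 0 0.45 0 0 0 0;0.005 0 0.5 0 0 0 0;0.005 0 0.5 0 0 0 0'
python3 -m handwheel '0 0 0.05 0 0 0 0;0 0 0.1 0 0 0 0;0 0 0.16 0 0 0 0;0 0 0.22 0 0 0 0;0 0 0.28 0 0 0 0;0 0 0.34 0 0 0 0;0 0 0.38 0 0 0 0;0 0 0.38 0 0 0 0'
```

```text
time: 23.62
tool_pos: [506.5, -54.5, 114.8]
tcp_rot: [-3.141, 0.001, -0.058]
contact_force: [-0.3, -0.5, -0.5]
grip_width: 45.9
finger_force: 5.1
time: 24.28
tool_pos: [506.1, -54.7, 76.4]
tcp_rot: [-3.141, 0.002, -0.058]
contact_force: [-0.5, 0.1, -0.5]
grip_width: 46.0
finger_force: 5.1
```

```bash
for i in 1 2 3; do python3 -m handwheel '0 0 0.008 0 0 0 0;0 0 0.008 0 0 0 0;0 0 0.008 0 0 0 0'|egrep 'pos|contact'; done
```

```text
tool_pos: [506.9, -54.8, 76.9]
contact_force: [0.6, 0.4, -0.4]
tool_pos: [506.8, -54.8, 76.0]
contact_force: [0.1, 0.4, -0.1]
tool_pos: [506.7, -54.8, 75.1]
contact_force: [0.0, -0.2, -1.5]
```

```bash
for i in 1 2 3; do python3 -m handwheel '0 0 0.005 0 0 0 0;0 0 0.005 0 0 0 0;0 0 0.005 0 0 0 0'|egrep 'pos|contact'; done
```

```text
tool_pos: [506.7, -54.8, 74.6]
contact_force: [0.7, 0.1, -0.3]
tool_pos: [506.7, -54.8, 74.1]
contact_force: [-0.0, -0.8, -1.3]
tool_pos: [507.1, -54.9, 74.0]
contact_force: [-0.5, 0.2, 4.0]
```

```bash
python3 -m handwheel '0 0 0 0 0 0 0.2;0 0 0 0 0 0 0.4;0 0 0 0 0 0 0.6;0 0 0 0 0 0 0.8;0 0 0 0 0 0 1;0 0 0 0 0 0 1;0 0 0 0 0 0 1;0 0 0 0 0 0 1'
python3 -m handwheel '0 0 -0.1 0 0 0 1;0 0 -0.3 0 0 0 1;0 0 -0.6 0 0 0 1;0 0 -0.9 0 0 0 1'|egrep 'pos|contact'
python3 -m handwheel '0 0 -0.3 0 0 0 1;0 0 -0.6 0 0 0 1;0 0 -0.63 0 0 0 1;0 0 -0.63 0 0 0 1;0 0 -0.63 0 0 0 1'
python3 - <<'E'
from h import *
a=np.load("T1.npy",allow_pickle=True).item(); p=viewer.capture("wrist"); s=viewer.capture("scene")
f=p["frame"]; h=cv2.cvtColor(f,cv2.COLOR_RGB2HSV)
for q in(a,p):
    h=cv2.cvtColor(q["frame"],cv2.COLOR_RGB2HSV); m=(((h[:,:,0]<5)|(h[:,:,0]>175))&(h[:,:,1]>150)&(h[:,:,2]>150)).astype(np.uint8); m[:,400:]=0;m[:,:250]=0
    n,l,st,c=cv2.connectedComponentsWithStats(m); i=1+st[1:,4].argmax(); print(st[i].tolist(),c[i].round(1),at(q,c[i],137).round(1))
for n in("fuse_mid","tongs_grip","pocket"):
    print(n,[(r["centre"],r["score"]) for r in viewer.recognise(n,s)])
# scene: orange band seat
h=cv2.cvtColor(s["frame"],cv2.COLOR_RGB2HSV); u=proj(s,[[560,214.5,30]])[0]; print(u); x,y=u.astype(int)
print(s["frame"][y-6:y+7:2,x-12:x+13:2].tolist()[2:5])
E
```

```text
time: 26.45
tool_pos: [506.7, -54.8, 73.5]
tcp_rot: [3.142, 0.0, -0.058]
contact_force: [-0.4, 0.1, -0.9]
grip_width: 90.7
finger_force: 0.0
tool_pos: [506.1, -54.7, 164.8]
contact_force: [1.1, 0.1, -0.5]
time: 27.2
tool_pos: [506.3, -54.7, 226.5]
tcp_rot: [3.142, 0.0, -0.058]
contact_force: [-0.1, -0.4, -0.0]
grip_width: 92.2
finger_force: 0.0
[300, 223, 45, 22, 928] [322.1 233.8] [505.8 -55.2 137. ]
[303, 226, 45, 23, 928] [325.1 237.2] [506.3 -54.9 137. ]
fuse_mid [([378.6, 213.0], 0.63), ([220.1, 335.6], 0.51)]
tongs_grip [([298.2, 259.0], 0.85)]
pocket [([301.8, 282.6], 0.79)]
[378.70983395 210.25345936]
[[[196, 195, 192], [0, 2, 3], [165, 165, 167], [180, 182, 186], [193, 195, 197], [163, 162, 157], [144, 157, 163], [150, 152, 148], [151, 151, 145], [154, 154, 150], [151, 147, 137], [153, 153, 148], [153, 152, 147]], [[4, 5, 6], [3, 3, 4], [135, 137, 144], [151, 120, 60], [165, 168, 166], [213, 140, 85], [226, 130, 41], [216, 143, 103], [143, 150, 148], [151, 153, 154], [141, 106, 42], [155, 157, 157], [153, 151, 146]], [[134, 130, 130], [89, 89, 91], [34, 29, 24], [123, 94, 41], [142, 156, 164], [173, 90, 28], [189, 109, 44], [213, 119, 42], [202, 203, 201], [173, 172, 171], [133, 97, 28], [154, 156, 154], [161, 159, 155]]]
```

The tongs are back in the stand within 0.5 mm of where they started, and the orange band shows in the fuse base. Handing the job in.

```bash
python3 -c "
from plant import bot; print(bot.close_job())"
```

```text
the job is handed in; nothing more can be done
None
```

The orange-banded fuse is seated in the empty fuse base, bedded with about 16–17 N for 1.5 s, the tongs stand upright in their stand again, and the job was handed in at about 27 s; no verdict came back.

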